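Clip the adjusting key onto the snap hook

ROBOT

A 6-joint arm with a two-finger parallel gripper is mounted at the origin on the work surface. World frame = base frame: x ahead of the robot, y to its left, z up, the work surface at z = 0. Lengths are in mm, angles in rad, forces in N, time in s.
With the tool pointing down it reaches from about 300 to 775 mm from the base axis. Payload 14.6 kg.
Tool frame: the origin (TCP) lies on the mounting face of the last link; the fingertips stand 199 mm ahead of it and the grasp point (between the pads) lies 180 mm ahead of it; z points along the fingers, y is the line along which they close (so a half turn about z gives the same grasp; the last joint's range is limited). The gripper opens to 94 mm and grips with 3 to 60 N. Pads are 16 mm wide; open, the fingers measure 119 mm over their backs; the gripper's body (75 mm by 177 mm) begins 78 mm behind the grasp point.
Start: joints at [1.183, 0.3, 1.521, -0, 1.321, -0.067], TCP at [173.427, 521.933, 404.646] pointing down, gripper open.
Joint ranges: [-3.03, 3.03], [-0.79, 2.21], [0.23, 2.52], [-1.04, 4.18], [0, 3.07], [-2.55, 2.55]. Speed limits (rad/s): [2.22, 2.22, 2.57, 3.14, 3.14, 3.14].

INTERFACE

Orientations are given as [roll, pitch, yaw] about the fixed x, y, z axes, in that order (R = Rz(yaw) Ry(pitch) Rx(roll)).
In Python, from cell import manip gives the robot as it stands. The module is installed in compiled form; this text tells all that it offers.
- The arm moves only by the shell command python3 -m creep 'ROWS' [FORCE]. ROWS is a JSON object of lists of equal length, an entry for each row: "slide": the shift along the world's x, y, z in cm, a list of three; "turn": the turn about the world's z in rad; "claw": the opening, from 0 (shut) to 1 (fully open). A call has 1 to 8 rows; each row shifts and turns the commanded pose from where the row before left it; what a row does not reach is not made up. A row lasts 1/8 s, in which the tool goes at most 62.5 mm and 10.7 degrees, less where a joint would pass 70% of its speed; a pose out of reach is approached as far as the arm can. A call with a gripper value outside its range is refused whole. The fingers move at their own pace and stop on an object; FORCE is the grip in N (left out, the last holds). Time passes only in rows, so rows that do not move let the fingers close. It gives the time, the measured TCP pose, the force, the opening and the grip force at its end, in the units of the state.
- manip.read_state(): the state, without advancing time (a new reading comes with each control period).
- manip.camera(name): name is "scene" or "top"; returns (picture, depth): 400x640x3 uint8, red, green, blue; 400x640 float32, mm along the optical axis (not along the pixel's ray), 0 where there is no reading.
- manip.calibration(name): a dict with "intrinsics" (3x3 intrinsics, pixels), "pose" (4x4, takes a point from camera to world coordinates). Camera axes: x right, y up, looking along -z (the intrinsics and any distortion apply to the point x, -y, -z); pixel columns grow to the right and rows downward; lengths in mm; the calibration is good to about 2 mm. A picture is of the moment at which its call begins. calibration takes no time and is no camera call.
- manip.sign_off(): hands the job in; it is judged then, once.
Trained networks look in the newest picture that a camera, given by its name, has taken for a name from the list of things; names that differ only in an ending like _2 or _b are one class to them, and where a whole thing is asked for, a point or a joint stands for the part that bears it (a point fixed in the world has none). Each returns a list of dicts, best first, with "score" (0 to 1); they miss things now and then, are a little off and sometimes report something else, mostly with a low value. They report only what shows in the picture. A call takes as long as a camera call.
- manip.cut_out(query, camera): "mask" (400x640 bool, what is visible of it) and "position" ([column, row] in pixels, amid what is visible of it).
The state is a dict: "clock": time; "joints": joint angles; "qd": joint speeds; "effort": joint torques, N m; "eef_pos": TCP position; "eef_rot": TCP orientation; "wrist_force": force on the tool from outside, world axes, zero at the start; "moment": the same for the moment, N m; "finger_gap": finger opening in mm; "finger_force": force on a finger pad.
Only numpy, scipy, OpenCV 4.12 (cv2) and the standard library are available. Lean on these libraries where they do the work, as an engineer would, in place of code of your own. Each camera call takes 0.05 s, during which the arm holds its last target. There are 200 camera calls.

TASK

Take the microscope's adjusting key (the tool with the steel loop) out of its rack and clip it onto the snap hook under the lamp supply: push the bottom bar of its loop against the sprung gate until the bar is inside the hook and the gate snaps shut above it. Let go so that the key hangs in the closed hook, and do not knock the other tool or the amber bottle about.

Things in the scene. Friction and masses are not known exactly. Their poses are not given: they have to be found in the camera images.
- key_center (a point): Centre of the adjusting key's handle (loose rigid key, 80 g, 108 mm long). Black rectangular handle 18 (own x) x 24 (y) x 50 mm (z); on top a thin steel stub 12 mm long; below, a stiff steel loop, see key_bar. Starts upright in its rack, z up, this point 85 mm above the table. Grip it across y, so the gripper's broad side lies along the bar. A half turn about z changes nothing.
- key_bar (a point): Middle of the straight bottom bar of the key's loop, 68 mm below key_center along the key's z (same axes). Loop: 6 mm round steel bar in the key's y-z plane, 40 mm wide over all; bottom bar along y, sides at y = -17 and +17 mm. Clear space between bar and handle: 40 mm high, 28 mm wide.
- rack_a: The key's rack: fixed, open, grey, 60 (x) x 70 (y) x 60 mm high; origin under its centre. The loop hangs through a slot (10 x 46 mm, along y) in its top plate and the handle rests on the plate. The key's axes are parallel to the rack's. Lift the key straight up 65 mm to free it.
- hook: Snap hook, fixed to the stand: 8 mm steel bar bent to a J in its x-z plane. Origin: centre of the bottom bend (12 mm clear radius). z points out of the mouth and leans 35 degrees from vertical, away from the post; x from nose to stem; y across, the direction the key's bar must lie in. Nose at x = -16 mm, up to z = 34 mm; stem at x = 16 mm, up to z = 38 mm.
- hook_mouth (a point): Middle of the hook's mouth (hook x = 0, z = 26 mm; axes as the hook's), 24 mm wide, shut by the gate: a 6 mm brass bar hinged at the stem, its free end at the nose. A bar pushed along -z at x = -8 mm swings the gate inward (3 to 9 N), passes its end about 22 mm down and bottoms about 31 mm down; the gate then springs back over it. When let go, the key tips over the nose and hangs.
- gate (a joint): Angle of the hook's sprung gate: 0 shut, up to 1.25 rad swung inward; its spring always shuts it.
- stand: Fixed stand of the hook. Origin on the table, hook origin 150 mm straight above. The mouth leans to the stand's -x. Post 40 mm wide at x = 62 to 92 mm. Overhang (shelf with white lamp supply) x = -5 to 150, y = -75 to 75, z = 265 to 340 mm covers the hook, so the gripper must lean as the mouth does. Base plate 10 mm thick, x = 0 to 150, y = -60 to 60 mm.
- driver_center (a point): Centre of the other tool's handle, 85 mm above the table; not to be disturbed. Round black handle 26 mm across, 50 mm high, no stub on top, a straight 6 mm blade and no loop below. It stands loose in a second rack like the key's.
- bottle_center (a point): Middle of the loose amber glass bottle, 48 mm across and 100 mm high, standing on the table; not to be disturbed.

How it is judged:
By the outcome, as a careful person would: the job done as asked, in the order asked, and still so for the second after the job is handed in, with the robot touching nothing.
It also fails if it takes over 45 s, if anything falls off the work surface, if the arm or the gripper's body presses on something with over 40 N, if the wrist force passes 120 N, or if a joint passes its speed limit or range.

## Working session

There is one attempt and no reset: what is moved stays moved. The work goes in short steps, Python scripts to look and compute and a shell command to move; the robot and the scene stay as the last step left them, time stands still between calls to the robot, and variables do not carry over. Pictures are saved under pics/ and viewed, at most 13 in all, crops included, and the job is handed in when it is done.

```bash
mkdir -p pics
cat > h.py <<'E'
import numpy as np, cv2
from cell import manip
def shot(n):
    p,d=manip.camera(n); return p,d
def cal(n):
    c=manip.calibration(n); return np.array(c["intrinsics"]),np.array(c["pose"])
def world(n,uv,z):  # pixels + depth -> world
    K,T=cal(n); uv=np.atleast_2d(uv).astype(float); z=np.asarray(z,float).ravel()
    x=(uv[:,0]-K[0,2])/K[0,0]*z; y=(uv[:,1]-K[1,2])/K[1,1]*z
    return (T[:3,:3]@np.c_[x,-y,-z].T).T+T[:3,3]
def cloud(n,d,m):
    v,u=np.nonzero(m&(d>0)); return world(n,np.c_[u,v],d[v,u])
def pix(n,P):
    K,T=cal(n); q=(np.atleast_2d(P)-T[:3,3])@T[:3,:3]; q=q*[1,-1,-1]; q=q@K.T
    return q[:,:2]/q[:,2:]
E
python3 - <<'E'
from h import *
for n in("scene","top"):
    p,d=shot(n); cv2.imwrite(f"pics/{n}0.png",p[...,::-1]); np.save(f"pics/{n}d.npy",d)
    c=manip.calibration(n); print(c)
    for q in("key_center","key_bar","rack_a","hook","gate","stand","driver_center","bottle_center"):
        r=manip.cut_out(q,n)
        for o in r[:2]:
            c=cloud(n,d,o["mask"])
            if len(c): print(n,q,round(o["score"],2),np.round(o["position"]),len(c),np.round(np.percentile(c,[3,50,97],axis=0)).tolist())
print(manip.read_state())
E
```

```text
{'intrinsics': array([[416.84109481,   0.        , 320.83527195],
       [  0.        , 416.84109481, 197.46863697],
       [  0.        ,   0.        ,   1.        ]]), 'pose': array([[ 6.68198429e-01, -4.28679445e-01,  6.08066438e-01,
         1.11486293e+03],
       [ 7.43834000e-01,  3.68573218e-01, -5.57552475e-01,
        -5.45513694e+02],
       [ 1.48942820e-02,  8.24856179e-01,  5.65146392e-01,
         6.66113776e+02],
       [ 0.00000000e+00,  0.00000000e+00,  0.00000000e+00,
         1.00000000e+00]])}
scene key_center 0.79 [304. 224.] 258 [[542.0, -87.0, 61.0], [555.0, -81.0, 93.0], [559.0, -62.0, 114.0]]
scene key_bar 0.8 [304. 223.] 265 [[532.0, -87.0, 55.0], [555.0, -80.0, 91.0], [559.0, -61.0, 113.0]]
scene rack_a 0.75 [306. 244.] 1081 [[529.0, -113.0, 4.0], [561.0, -92.0, 44.0], [584.0, -37.0, 63.0]]
scene stand 0.74 [397. 101.] 5434 [[395.0, 251.0, 9.0], [482.0, 317.0, 276.0], [544.0, 392.0, 343.0]]
scene driver_center 0.64 [220. 254.] 288 [[511.0, -282.0, 66.0], [525.0, -273.0, 96.0], [530.0, -261.0, 113.0]]
scene bottle_center 0.63 [380. 244.] 769 [[652.0, 16.0, 
[... 1465 characters left out ...]
[686.0, 62.0, 100.0]]
{'clock': 0.9, 'joints': array([ 1.18340044e+00,  2.99898262e-01,  1.52099805e+00, -1.36036788e-05,
        1.32073238e+00, -6.65827963e-02]), 'qd': array([-0.00018201, -0.00019032, -0.000897  , -0.00045879, -0.00033431,
        0.00069904]), 'effort': array([-4.14536325e-04, -5.31658924e+01, -3.52893162e+01,  7.08425883e-02,
        2.13304017e-02,  6.96923939e-05]), 'eef_pos': array([173.42674214, 521.93056912, 404.64735938]), 'eef_rot': array([-3.14155581e+00,  1.07531421e-05,  2.82078293e+00]), 'wrist_force': array([-1.14602936,  0.2393136 , -0.02426706]), 'moment': array([ 0.02839114, -0.06722729, -0.02083943]), 'finger_force': 0.0, 'finger_gap': 94.32986449766923}
```

Run:
```python
from h import *
a=cv2.imread("pics/scene0.png");b=cv2.imread("pics/top0.png")
c=np.vstack([cv2.resize(a[20:320,180:530],(800,686))[:,:]]);cv2.imwrite("pics/s_crop.png",cv2.resize(a[60:310,190:520],(792,600)))
cv2.imwrite("pics/t_crop.png",cv2.resize(b[110:340,40:390],(800,526)))
d=np.load("pics/topd.npy")
def rect(lo,hi,box):
    P=cloud("top",d,np.ones_like(d,bool)); m=(P[:,2]>lo)&(P[:,2]<hi)&(P[:,0]>box[0])&(P[:,0]<box[1])&(P[:,1]>box[2])&(P[:,1]<box[3])
    P=P[m]; print(len(P),P[:,2].mean().round(1),cv2.minAreaRect(P[:,:2].astype(np.float32)))
rect(50,68,(490,610,-130,-10)); rect(102,116,(520,580,-110,-40)); rect(325,350,(350,600,200,450))
```

```text
751 58.7 ((547.714599609375, -72.97492980957031), (59.57112121582031, 69.92862701416016), 15.139650344848633)
93 108.3 ((547.8933715820312, -73.7000503540039), (17.817354202270508, 23.969573974609375), 15.853175163269043)
9054 338.1 ((464.9952392578125, 335.8160705566406), (137.23106384277344, 130.38821411132812), 71.14427185058594)
```

View pics/s_crop.png

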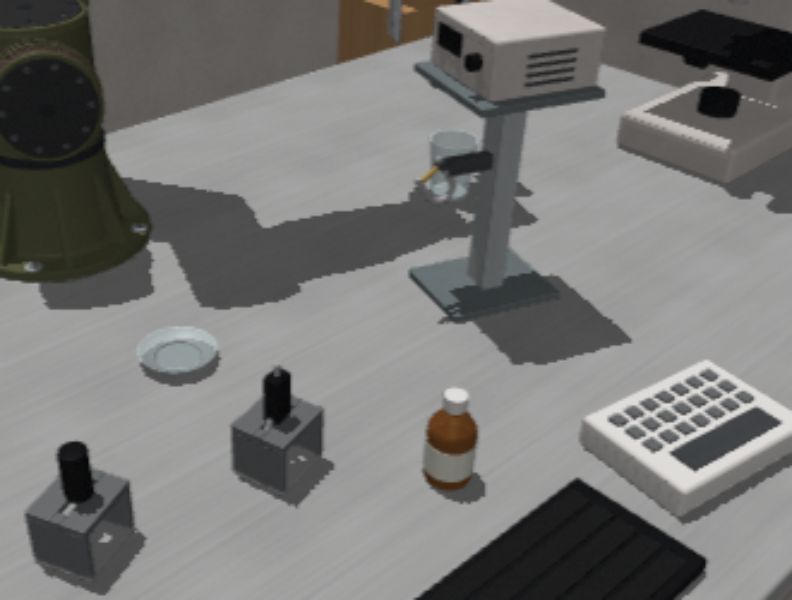

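View pics/t_crop.png

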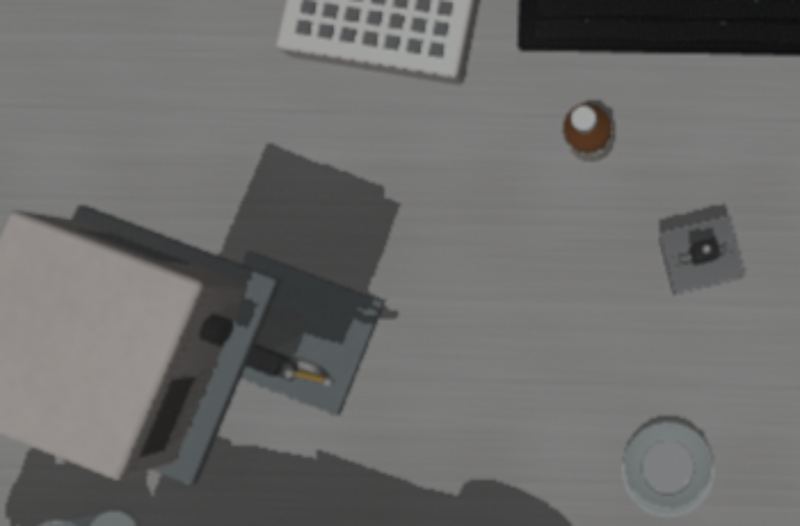

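Run:
```python
from h import *
P={}
for n in("top","scene"):
    d=np.load(f"pics/{n}d.npy"); P[n]=cloud(n,d,np.ones_like(d,bool))
    Q=P[n]; Q=Q[(Q[:,0]>340)&(Q[:,0]<620)&(Q[:,1]>200)&(Q[:,1]<460)]
    h,e=np.histogram(Q[:,2],np.arange(-4,360,4)); print(n,[(int(e[i]),int(h[i])) for i in range(len(h)) if h[i]>40])
    for th in np.radians([69,70,71,72,73,74]):
        X=np.array([np.cos(th),np.sin(th)]);Y=np.array([-X[1],X[0]])
        o=[]
        for lo,hi in((325,345),(268,290),(5,14)):
            S=Q[(Q[:,2]>lo)&(Q[:,2]<hi)]; a=S[:,:2]@X; b=S[:,:2]@Y
            # edge sharpness: front edge per y-bin
            bins=np.digitize(b,np.arange(b.min(),b.max(),6)); f=[a[bins==k].min() for k in np.unique(bins) if (bins==k).sum()>2]
            f=np.array(f); o+= [len(S),*np.round([np.median(f),np.std(np.sort(f)[:len(f)*3//4]),*np.percentile(b,[1,99])],1)]
        print(round(np.degrees(th)),o)
d=np.load("pics/topd.npy")
th=np.radians(71);X=np.array([np.cos(th),np.sin(th)]);Y=np.array([-X[1],X[0]])
for n in P:
    Q=P[n];Q=Q[(Q[:,2]>130)&(Q[:,2]<230)&(Q[:,0]>400)&(Q[:,0]<480)&(Q[:,1]>210)&(Q[:,1]<330)]
    S=np.c_[Q[:,:2]@X,Q[:,:2]@Y,Q[:,2]]; S=S[np.argsort(S[:,0])]; print(n,len(S)); print(np.round(S[::max(1,len(S)//40)]).astype(int).tolist())
```

```text
top [(-4, 6107), (0, 1552), (4, 658), (8, 1227), (180, 96), (184, 67), (264, 66), (268, 243), (272, 1494), (276, 88), (280, 103), (284, 105), (288, 132), (292, 105), (296, 107), (300, 118), (304, 137), (308, 175), (312, 166), (316, 211), (320, 174), (324, 184), (328, 174), (332, 263), (336, 7875), (340, 598)]
69 [9054, np.float64(411.9), np.float64(1.2), np.float64(-378.6), np.float64(-251.2), 2100, np.float64(398.2), np.float64(1.1), np.float64(-389.8), np.float64(-243.5), 1883, np.float64(404.1), np.float64(0.9), np.float64(-373.2), np.float64(-255.0)]
70 [9054, np.float64(407.0), np.float64(0.8), np.float64(-386.6), np.float64(-259.6), 2100, np.float64(392.6), np.float64(0.5), np.float64(-397.3), np.float64(-250.5), 1883, np.float64(398.3), np.float64(0.5), np.float64(-381.0), np.float64(-263.3)]
71 [9054, np.float64(401.4), np.float64(0.5), np.float64(-394.9), np.float64(-267.7), 2100, np.float64(387.1), np.float64(0.2), np.float64(-405.0), np.float64(-257.4), 1883, np.float64(392.7), np.float64(0.4), np.float64(-389.3), np.float64(-271.1)]
72 [9054, np.float64(395.4), np.float64
[... 3394 characters left out ...]
379, -334, 145], [384, -331, 188], [387, -331, 181], [393, -333, 142], [397, -332, 174], [399, -325, 186], [402, -338, 182], [403, -336, 145], [406, -331, 145], [408, -337, 187], [412, -341, 187], [417, -332, 189], [421, -330, 187], [426, -338, 184], [431, -341, 184], [435, -340, 180], [441, -336, 174], [446, -331, 186], [451, -336, 176], [453, -349, 202], [453, -322, 223], [453, -317, 142], [454, -316, 197], [454, -320, 201], [454, -314, 153], [454, -321, 193], [455, -327, 162], [455, -319, 198], [455, -341, 218], [455, -328, 228], [455, -320, 140], [456, -342, 207], [456, -349, 198], [456, -338, 200], [456, -321, 204], [457, -334, 192], [457, -322, 141], [458, -349, 180], [461, -348, 209]]
```

```bash
python3 -m creep '{"slide":[[0,0,6],[1,-2.5,5],[1.5,-5,1],[1.5,-5.2,0],[1.7,-5.5,0],[2,-5.5,0],[3.7,-4.2,0],[3.7,-4.2,0]],"turn":[-0.18,-0.18,-0.18,-0.18,-0.18,-0.18,-0.18,-0.18],"claw":[1,1,1,1,1,1,1,1]}' 12
```

```text
clock: 1.9
eef_pos: [324.9, 199.2, 525.1]
eef_rot: [3.14, -0.001, 1.375]
wrist_force: [0.4, 1.0, -0.3]
finger_gap: 93.8
finger_force: 0.0
```

```bash
python3 -m creep '{"slide":[[3.6,-4.4,0],[3.6,-4.4,0],[3.6,-4.4,-1],[3.6,-4.4,-3],[3.4,-4,-3],[2.6,-3.4,-4],[1.9,-2.3,-5],[0,0,-2]],"turn":[-0.16,-0.16,-0.16,-0.16,-0.16,-0.16,-0.155,0],"claw":[1,1,1,1,1,1,1,1]}'
python3 - <<'E'
from h import *
s=manip.read_state(); print(s["eef_pos"],s["eef_rot"])
p,d=shot("top"); P=cloud("top",d,np.ones_like(d,bool)); m=(abs(P[:,0]-548)<60)&(abs(P[:,1]+73)<60)&(P[:,2]>100)&(P[:,2]<116)
print(m.sum()); 
p,d=shot("scene"); P=cloud("scene",d,np.ones_like(d,bool)); m=(abs(P[:,0]-548)<18)&(abs(P[:,1]+73)<18)&(P[:,2]>66)&(P[:,2]<107)
Q=P[m]; r=np.radians(15.1);X=np.array([np.cos(r),np.sin(r)]);Y=np.array([-X[1],X[0]])
D=Q[:,:2]-[547.8,-73.5]; print(len(Q),np.percentile(D@X,[2,50,90,98]).round(1),np.percentile(D@Y,[2,10,50,98]).round(1))
E
```

```text
clock: 2.9
eef_pos: [546.8, -72.3, 342.1]
eef_rot: [-3.14, 0.004, 0.262]
wrist_force: [-0.1, 0.6, 0.7]
finger_gap: 94.0
finger_force: 0.0
[546.758145   -72.32165472 342.11689907] [-3.13983554  0.00376352  0.2615357 ]
0
169 [-7.3  7.7  9.9 10.7] [-14.  -13.  -10.7   8.4]
```

```bash
python3 -m creep '{"slide":[[0.1,-0.1,-4],[0,0,-3.1],[0,0,0],[0,0,0],[0,0,0],[0,0,0],[0,0,0]],"turn":[0,0,0,0,0,0,0],"claw":[1,1,0.6,0,0,0,0]}' 25
```

```text
clock: 3.88
eef_pos: [547.5, -71.9, 274.9]
eef_rot: [3.141, -0.001, 0.266]
wrist_force: [-0.4, -0.1, -0.3]
finger_gap: 47.5
finger_force: 0.0
```

```bash
python3 -m creep '{"slide":[[0,0,-0.3],[0,0,0],[0,0,0],[0,0,0],[0,0,0]],"turn":[0,0,0,0,0],"claw":[0,0,0,0,0]}' 25
```

```text
clock: 4.5
eef_pos: [547.4, -71.8, 271.4]
eef_rot: [-3.141, 0.0, 0.266]
wrist_force: [-0.1, 0.0, -0.2]
finger_gap: 23.9
finger_force: 25.0
```

```bash
python3 -m creep '{"slide":[[0,0,2.5],[0,0,3],[0,0,2.5],[2,0.55,0],[2.1,0.55,0],[0,0,0],[0,0,-3],[0,0,-2.7]],"turn":[0,0,0,0,0,0,0,0],"claw":[0,0,0,0,0,0,0,0]}'
python3 - <<'E'
from h import *
s=manip.read_state(); print(s["eef_pos"],s["eef_rot"],s["finger_gap"])
p,d=shot("scene"); u=pix("scene",[548,-60,90])[0]; x,y=u.astype(int); cv2.imwrite("pics/s1.png",cv2.resize(p[y-70:y+70,x-80:x+80,::-1],(640,560)))
E
```

```text
clock: 5.5
eef_pos: [587.7, -61.0, 293.6]
eef_rot: [-3.142, 0.0, 0.266]
wrist_force: [0.9, -0.9, -0.7]
finger_gap: 23.7
finger_force: 25.0
[587.74686754 -61.01139193 293.64009362] [-3.14150831e+00  2.63639552e-04  2.65712761e-01] 23.67165178828101
```

View pics/s1.png

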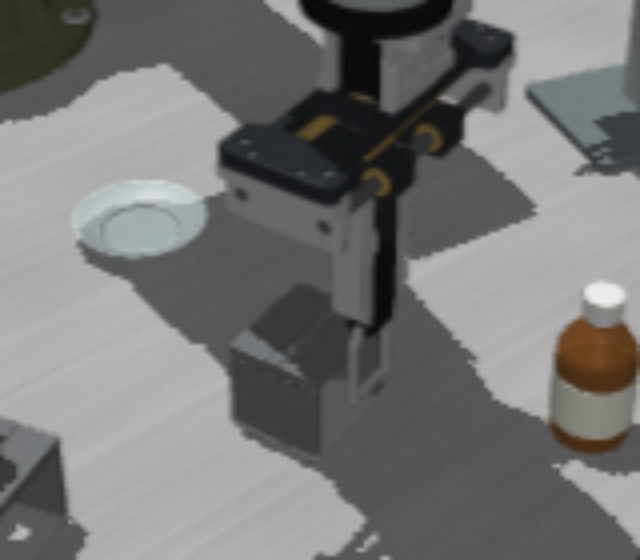

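```bash
python3 -m creep '{"slide":[[-0.7,-0.19,0],[-0.7,-0.19,0],[-0.7,-0.19,0],[-0.7,-0.19,0],[-0.7,-0.19,0],[-0.7,-0.19,0],[-0.64,-0.17,0],[0,0,0]],"turn":[0,0,0,0,0,0,0,0],"claw":[0,0,0,0,0,0,0,0]}' 12
python3 - <<'E'
from h import *
s=manip.read_state(); print(s["eef_pos"],s["finger_gap"])
p,d=shot("scene"); u=pix("scene",[548,-60,90])[0]; x,y=u.astype(int); cv2.imwrite("pics/s2.png",cv2.resize(p[y-50:y+50,x-50:x+60,::-1],(660,600)))
E
```

```text
clock: 6.55
eef_pos: [539.6, -74.1, 294.6]
eef_rot: [-3.141, 0.001, 0.266]
wrist_force: [-0.1, 0.6, -0.4]
finger_gap: 23.7
finger_force: 12.0
[539.60743434 -74.12571215 294.55433385] 23.747725901219237
```

View pics/s2.png

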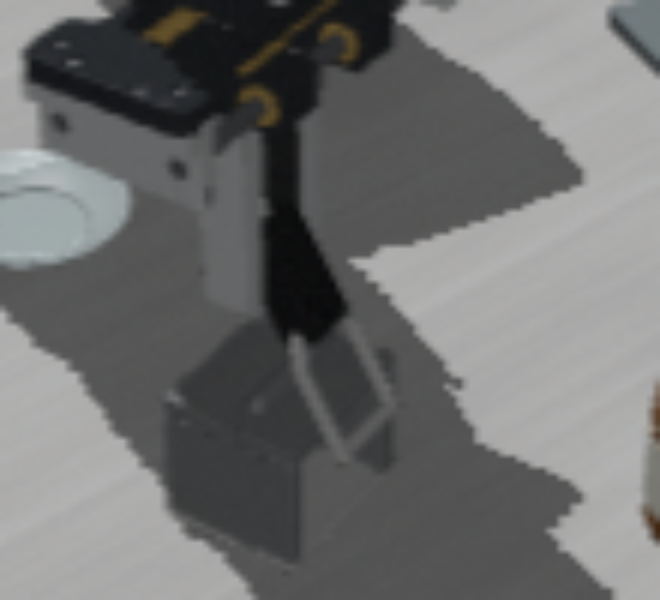

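```bash
python3 -m creep '{"slide":[[0,0,3],[0,0,4],[-2.4,3.4,3],[-2.4,3.4,2.6],[-2.4,3.4,0],[-2.4,3.4,0],[-2.4,3.4,0],[-2.4,3.5,0]],"turn":[0,0,0.165,0.165,0.165,0.165,0.165,0.152],"claw":[0,0,0,0,0,0,0,0]}' 60
cat > m.py <<'E'
from h import *
O=np.array([440.8,263.0,0]);r=np.radians(71.2);X=np.array([np.cos(r),np.sin(r),0]);Y=np.array([-X[1],X[0],0])
S=lambda P:np.c_[(P-O)@X,(P-O)@Y,P[:,2]]
s=manip.read_state(); print(s["eef_pos"],s["eef_rot"],s["finger_gap"])
g=S(np.array([s["eef_pos"]])-[0,0,180])[0]; print("grip in stand",g.round(1))
for n in("scene","top"):
    p,d=shot(n); np.save(f"pics/{n}d1.npy",d); cv2.imwrite(f"pics/{n}1.png",p[...,::-1])
    Q=S(cloud(n,d,np.ones_like(d,bool)))-g; m=(Q[:,0]>5)&(Q[:,0]<75)&(abs(Q[:,1])<26)&(Q[:,2]<-22)&(Q[:,2]>-85); Q=Q[m]
    a=np.hypot(Q[:,0],Q[:,2]); t=np.degrees(np.arctan2(Q[:,0],-Q[:,2]))
    print(n,len(Q)); 
    for lo,hi in((25,35),(35,50),(50,62),(62,70),(70,80)):
        k=(a>lo)&(a<hi); print(lo,hi,k.sum(),np.percentile(t[k],[10,50,90]).round(1) if k.sum() else "", np.percentile(Q[k,1],[3,50,97]).round(1) if k.sum() else "")
    print("max a",np.sort(a)[-6:].round(1))
E
python3 m.py
```

```text
clock: 7.6
eef_pos: [395.1, 132.0, 420.4]
eef_rot: [-3.141, 0.001, 1.248]
wrist_force: [1.0, -0.1, -0.4]
finger_gap: 23.7
finger_force: 60.0
[395.09069092 131.96936078 420.43123207] [-3.14115199e+00  5.06897430e-04  1.24779368e+00] 23.708316288438404
grip in stand [-138.8    1.   240.4]
scene 67
25 35 8 [31.9 37.7 43.5] [-17.4 -10.2  -6.8]
35 50 14 [39.8 42.4 46.7] [-20.2 -18.8 -15.9]
50 62 15 [37.1 39.2 41.2] [-21.7  13.6  16.7]
62 70 12 [36.3 37.8 39.7] [-20.5 -16.2  17.2]
70 80 18 [35.4 36.9 38.8] [-21.   -0.1  17.9]
max a [75.  75.9 75.9 76.4 77.3 78.1]
top 48
25 35 0  
35 50 14 [43.8 45.  46.7] [-17.  -14.1 -12.3]
50 62 8 [39.8 42.  43.1] [-17.  -16.  -13.5]
62 70 6 [39.2 40.3 41. ] [-16.8 -15.5 -12.7]
70 80 12 [37.5 38.9 39.4] [-16.8 -11.6  -5.9]
max a [80.2 80.4 80.5 80.6 81.1 81.9]
```

```bash
cat > b.py <<'E'
from h import *
import sys
O=np.array([440.8,263.0,0]);r=np.radians(71.2);X=np.array([np.cos(r),np.sin(r),0]);Y=np.array([-X[1],X[0],0])
S=lambda P:np.c_[(P-O)@X,(P-O)@Y,P[:,2]]
s=manip.read_state(); g=S(np.array([s["eef_pos"]])-[0,0,180])[0]
for n in("scene","top"):
    d=np.load(f"pics/{n}d1.npy"); W=cloud(n,d,np.ones_like(d,bool)); c=cal(n)[1][:3,3]; Q=S(W)-g
    V=(W-c)/np.linalg.norm(W-c,axis=1)[:,None]; Vs=np.c_[V@X,V@Y,V[:,2]]
    m=(Q[:,0]>30)&(abs(Q[:,1])<15)&(np.hypot(Q[:,0],Q[:,2])>66)&(np.hypot(Q[:,0],Q[:,2])<90)&(Q[:,0]<65)&(Q[:,2]<-45)
    q=Q[m]; print(n,m.sum()); f=q+2.5*Vs[m]; print("bar rel grip",np.median(f,0).round(1),q.std(0).round(1), "slope x,z per y",np.polyfit(f[:,1],f[:,0],1).round(3)[0],np.polyfit(f[:,1],f[:,2],1).round(3)[0])
    # sides: fit line, y near +-17
    for sg in(1,-1):
        m=(abs(sg*Q[:,1]-17)<4)&(np.hypot(Q[:,0],Q[:,2])>40)&(np.hypot(Q[:,0],Q[:,2])<72)&(Q[:,2]<-22)&(Q[:,0]>15); f=(Q+2.5*Vs)[m]
        if m.sum()>5:
            k=np.linalg.svd(f-f.mean(0))[2][0]; print("side",sg,m.sum(),"lean",np.degrees(np.arctan(k[0]/-k[2])).round(1),f.mean(0).round(1))
    # hook vs model
    a=np.radians(35); H=S(W)-[0,0,150]; hx=H[:,0]*np.cos(a)+H[:,2]*np.sin(a); hz=-H[:,0]*np.sin(a)+H[:,2]*np.cos(a)
    f=S(W+2.5*V)-[0,0,150]; hx=f[:,0]*np.cos(a)+f[:,2]*np.sin(a); hz=-f[:,0]*np.sin(a)+f[:,2]*np.cos(a)
    for nm,m in(("nose",(hx<-10)&(hx>-24)&(hz>2)&(hz<22)),("tip",(hx<-8)&(hx>-24)&(hz>30)&(hz<42)),("bend",(abs(hx)<9)&(hz<-8)&(hz>-22)),("gate",(abs(hx)<9)&(hz>18)&(hz<34))):
        m=m&(abs(f[:,1])<10)
        if m.sum(): print(nm,m.sum(),"x",np.median(hx[m]).round(1),"z",np.median(hz[m]).round(1),hz[m].max().round(1),"y",np.median(f[m,1]).round(1))
E
python3 b.py
python3 - <<'E'
import cv2
a=cv2.imread("pics/scene1.png"); cv2.imwrite("pics/s3.png",cv2.resize(a[60:200,270:450],(771,600)))
E
```

```text
scene 12
bar rel grip [ 44.5  10.8 -60.7] [1.6 8.8 2.7] slope x,z per y 0.008 0.187
side 1 9 lean 42.9 [ 39.1  17.1 -49.9]
side -1 20 lean 28.9 [ 35.9 -17.2 -44. ]
nose 16 x -14.4 z 11.3 21.7 y 0.3
tip 6 x -14.5 z 32.1 33.7 y 1.5
bend 21 x 1.4 z -12.6 -8.9 y 0.7
gate 15 x 0.7 z 26.1 29.0 y 2.4
top 17
bar rel grip [ 48.7  -8.5 -64.7] [2.  3.2 3.3] slope x,z per y 0.231 -0.652
side -1 23 lean 29.8 [ 36.2 -15.6 -42.4]
nose 10 x -15.0 z 14.3 21.4 y -1.4
tip 2 x -14.0 z 30.6 31.1 y 0.8
bend 33 x -2.2 z -15.6 -12.6 y 0.2
gate 33 x -0.1 z 24.8 27.0 y 1.1
```

View pics/s3.png

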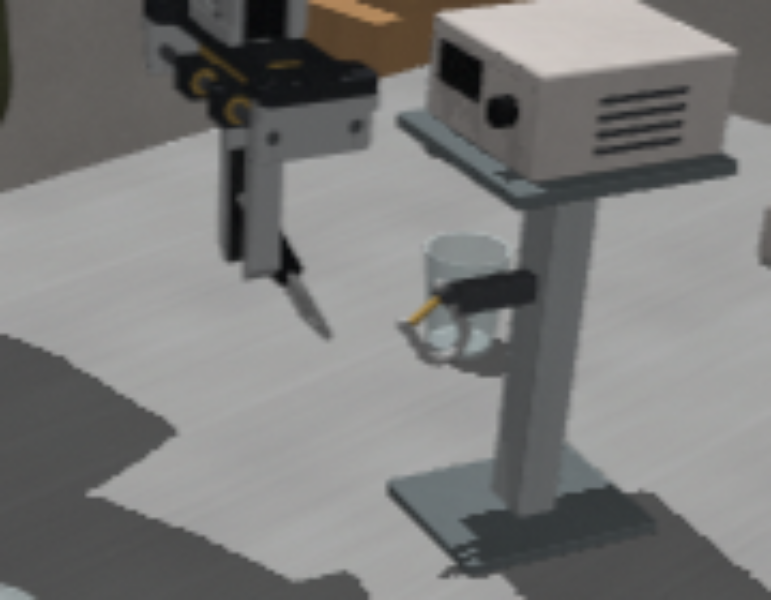

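```bash
python3 -m creep '{"slide":[[0,0,0.5],[0.5,1.5,0],[0.5,1.5,0],[0.5,1.5,0],[0.53,1.4,0],[0,0,0]],"turn":[-0.005,0,0,0,0,0],"claw":[0,0,0,0,0,0]}' 60
python3 m.py; python3 b.py
cat > o.py <<'E'
from h import *
import sys
O=np.array([440.8,263.0,0]);r=np.radians(71.2);X=np.array([np.cos(r),np.sin(r),0]);Y=np.array([-X[1],X[0],0])
s=manip.read_state(); G=s["eef_pos"]-[0,0,180]
b=float(sys.argv[1]),float(sys.argv[2]); out=sys.argv[3]; ims=[]
for n in("scene","top"):
    im=cv2.imread(f"pics/{n}1.png"); k=8
    c=pix(n,G+b[0]*X+b[1]*np.array([0,0,1]))[0].astype(int); x0,y0=c[0]-25,c[1]-32
    im=cv2.resize(im[y0:y0+70,x0:x0+50],None,fx=k,fy=k,interpolation=cv2.INTER_CUBIC)
    def dr(P,col): cv2.polylines(im,[((pix(n,P)-[x0,y0]+.5)*k).astype(np.int32)],False,col,1)
    B=G+b[0]*X+b[1]*np.array([0,0,1]); u=np.array([b[0],b[1]])/np.hypot(*b); U=-(u[0]*X+u[1]*np.array([0,0,1]))
    dr(np.array([B+17*Y+40*U,B+17*Y,B-17*Y,B-17*Y+40*U]),(0,0,255))
    a=np.radians(35);hx=np.cos(a)*X+[0,0,np.sin(a)];hz=-np.sin(a)*X+[0,0,np.cos(a)];H=O+[0,0,150]
    t=np.linspace(np.pi,2*np.pi,20); dr(np.array([H-16*hx+34*hz]+[H+16*np.cos(q)*hx+16*np.sin(q)*hz for q in t]+[H+16*hx+38*hz]),(0,255,0))
    ims.append(im)
cv2.imwrite(out,np.hstack(ims))
E
python3 o.py 45 -60 pics/o1.png
```

```text
clock: 8.45
eef_pos: [416.6, 191.0, 425.2]
eef_rot: [-3.141, 0.0, 1.239]
wrist_force: [-0.0, 0.0, -1.0]
finger_gap: 23.0
finger_force: 60.0
[416.60670167 190.96865821 425.15435841] [-3.14107726e+00  4.27768518e-04  1.23898036e+00] 23.026159007672888
grip in stand [-76.   -0.3 245.2]
scene 115
25 35 10 [32.2 41.3 45.3] [-18.6 -12.9  -1.8]
35 50 15 [38.1 41.5 45.6] [-23.7 -20.   12.7]
50 62 12 [36.8 38.7 41.9] [-21.2  10.9  16.3]
62 70 10 [36.  37.3 39.3] [-20.2 -17.6  16.5]
70 80 21 [35.2 36.2 38.3] [-21.6  -0.1  16.8]
max a [ 96.9  97.6  98.   98.1  98.1 101.4]
top 14
25 35 0  
35 50 0  
50 62 0  
62 70 3 [38.7 38.7 39.1] [-18.4 -17.4 -15.8]
70 80 11 [36.2 36.7 37.3] [-20.2 -13.3  -9.3]
max a [77.7 78.7 78.8 78.9 79.  79.5]
scene 19
bar rel grip [ 46.    3.6 -62.9] [2.4 6.5 7.5] slope x,z per y -0.118 0.533
side 1 9 lean 28.9 [ 39.1  17.4 -48.4]
side -1 20 lean 29.2 [ 37.9 -17.2 -44.5]
nose 15 x -14.9 z 13.6 21.9 y -0.1
tip 6 x -14.5 z 32.2 34.6 y 0.7
bend 21 x 1.1 z -12.7 -9.0 y -0.0
gate 12 x 1.7 z 27.6 31.5 y 0.2
top 7
bar rel grip [ 48.2 -11.  -64.7] [1.3 1.8 1.2] slope x,z per y -0.185 0.108
bend 27 x -1.8 z -15.1 -11.8 y -0.4
```

View pics/o1.png

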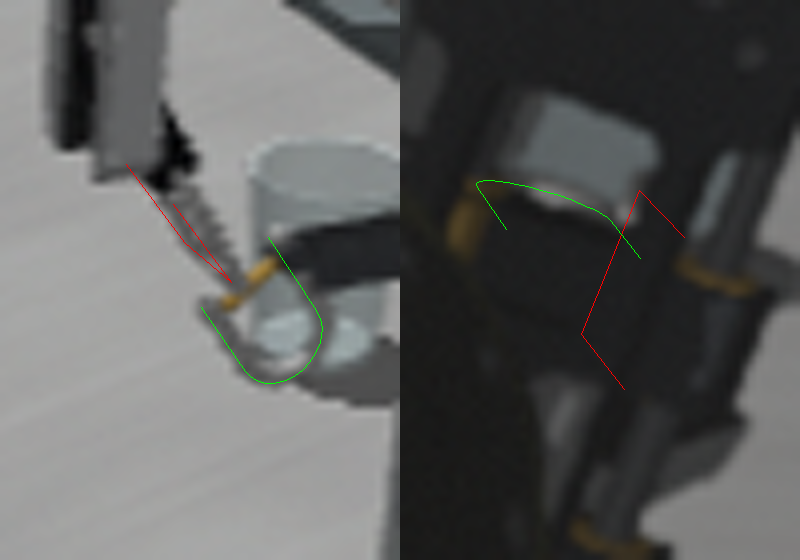

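```bash
python3 -m creep '{"slide":[[0.09,0.27,-0.41],[0.09,0.27,-0.41],[0,0,0]],"turn":[0,0,0],"claw":[0,0,0]}' 60
python3 m.py|head -3; python3 b.py|head -8
python3 - <<'E'
from h import *
a=cv2.imread("pics/scene1.png"); c=pix("scene",[440.8-5,263-15,165])[0].astype(int); print(c)
cv2.imwrite("pics/o2.png",cv2.resize(a[c[1]-25:c[1]+25,c[0]-33:c[0]+33],None,fx=12,fy=12,interpolation=cv2.INTER_CUBIC))
E
```

```text
clock: 8.93
eef_pos: [418.1, 195.5, 416.9]
eef_rot: [-3.141, 0.0, 1.238]
wrist_force: [-0.5, -0.5, -0.5]
finger_gap: 23.6
finger_force: 60.0
[418.13529396 195.48093854 416.85364332] [-3.14104936e+00  4.61155048e-04  1.23777085e+00] 23.578697627539505
grip in stand [-71.2  -0.3 236.9]
scene 123
scene 45
bar rel grip [ 46.5   2.1 -62. ] [8.8 6.3 7.2] slope x,z per y -0.247 0.187
side 1 10 lean 31.6 [ 40.   17.2 -50.8]
side -1 20 lean 27.7 [ 36.3 -16.7 -43.6]
nose 15 x -14.7 z 13.2 21.2 y -0.1
tip 7 x -13.2 z 32.5 37.0 y 0.3
bend 21 x 0.8 z -12.5 -9.9 y 0.7
gate 11 x 2.4 z 26.8 33.8 y 1.4
[368 135]
```

View pics/o2.png

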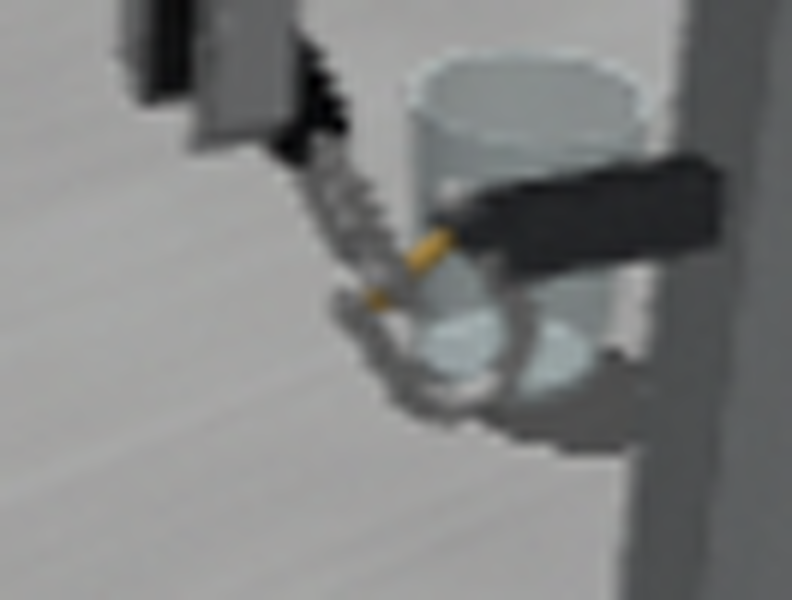

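```bash
python3 -m creep '{"slide":[[0.03,0.09,0.07],[0.09,0.27,-0.41],[0.06,0.16,-0.25],[0,0,0]],"turn":[0,0,0,0],"claw":[0,0,0,0]}' 60
```

```text
clock: 9.52
eef_pos: [420.0, 200.7, 411.4]
eef_rot: [3.141, 0.0, 1.238]
wrist_force: [-0.2, -2.6, 2.7]
finger_gap: 23.3
finger_force: 60.0
```

```bash
python3 -m creep '{"slide":[[0.06,0.16,-0.25],[0.06,0.16,-0.25],[0,0,0]],"turn":[0,0,0],"claw":[0,0,0]}' 60
python3 -m creep '{"slide":[[0.06,0.16,-0.25],[0.06,0.16,-0.25],[0,0,0]],"turn":[0,0,0],"claw":[0,0,0]}' 60
python3 m.py|head -3
python3 - <<'E'
from h import *
a=cv2.imread("pics/scene1.png"); c=np.array([368,135])
cv2.imwrite("pics/o3.png",cv2.resize(a[c[1]-25:c[1]+25,c[0]-33:c[0]+33],None,fx=12,fy=12,interpolation=cv2.INTER_CUBIC))
E
```

```text
clock: 9.9
eef_pos: [421.1, 203.8, 406.0]
eef_rot: [-3.141, 0.001, 1.238]
wrist_force: [-0.4, -4.3, 1.2]
finger_gap: 23.7
finger_force: 60.0
clock: 10.28
eef_pos: [422.3, 207.0, 400.9]
eef_rot: [-3.141, 0.001, 1.238]
wrist_force: [-1.3, -4.9, -0.3]
finger_gap: 23.6
finger_force: 60.0
[422.32140739 207.03970979 400.87421653] [-3.14101135e+00  1.03694111e-03  1.23789645e+00] 23.551207361303796
grip in stand [-58.9  -0.5 220.9]
scene 210
```

View pics/o3.png

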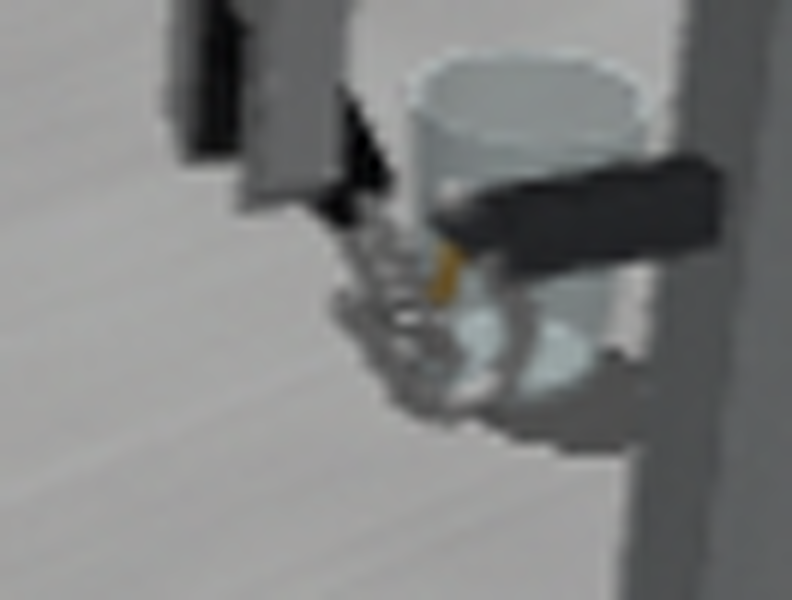

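```bash
python3 -m creep '{"slide":[[0.07,0.22,-0.33],[0.06,0.16,-0.25],[0,0,0]],"turn":[0,0,0],"claw":[0,0,0]}' 60
python3 -m creep '{"slide":[[0.07,0.22,-0.33],[0.06,0.16,-0.25],[0,0,0]],"turn":[0,0,0],"claw":[0,0,0]}' 60
```

```text
clock: 10.75
eef_pos: [423.5, 210.8, 394.7]
eef_rot: [-3.14, 0.002, 1.238]
wrist_force: [-1.4, -4.8, -4.9]
finger_gap: 23.6
finger_force: 60.0
clock: 11.12
eef_pos: [425.0, 214.9, 389.6]
eef_rot: [-3.141, -0.0, 1.238]
wrist_force: [-0.0, 0.6, -1.2]
finger_gap: 23.8
finger_force: 60.0
```

```bash
python3 -m creep '{"slide":[[0.06,0.16,-0.25],[0,0,0]],"turn":[0,0],"claw":[0,0]}' 60
python3 m.py|head -3
python3 - <<'E'
from h import *
a=cv2.imread("pics/scene1.png"); c=np.array([368,135])
cv2.imwrite("pics/o4.png",cv2.resize(a[c[1]-25:c[1]+25,c[0]-33:c[0]+33],None,fx=12,fy=12,interpolation=cv2.INTER_CUBIC))
E
```

```text
clock: 11.38
eef_pos: [425.5, 216.3, 387.1]
eef_rot: [-3.141, 0.0, 1.238]
wrist_force: [0.4, 0.9, -1.1]
finger_gap: 23.4
finger_force: 60.0
[425.53773391 216.3367691  387.14653523] [-3.14148084e+00  7.92594054e-06  1.23791798e+00] 23.38625242090986
grip in stand [-49.1  -0.6 207.1]
scene 190
```

View pics/o4.png

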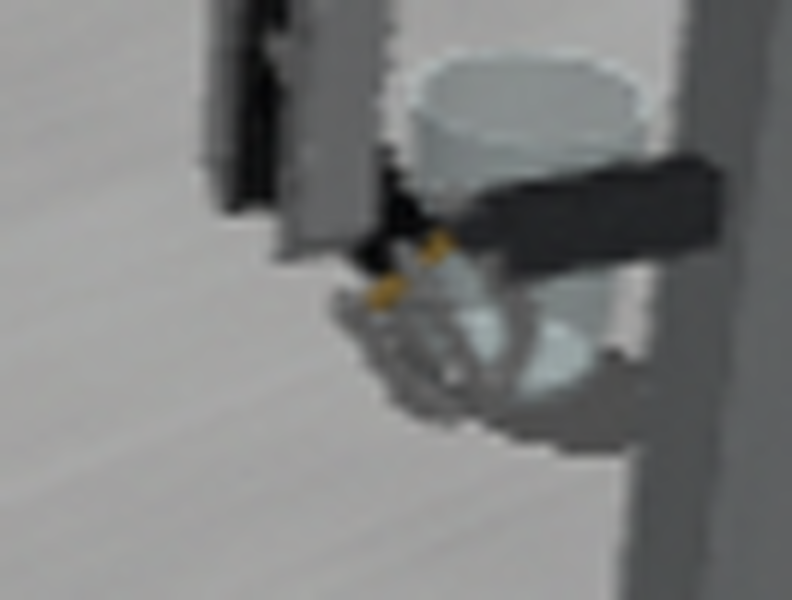

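```bash
python3 -m creep '{"slide":[[0,0,0],[0,0,0],[0,0,0],[0,0,0],[0,0,0],[0,0,0],[0,0,0],[0,0,0]],"turn":[0,0,0,0,0,0,0,0],"claw":[0.5,1,1,1,1,1,1,1]}'
python3 - <<'E'
from h import *
p,d=shot("scene"); c=np.array([368,135])
cv2.imwrite("pics/o5.png",cv2.resize(p[c[1]-35:c[1]+45,c[0]-50:c[0]+40,::-1],None,fx=7,fy=7,interpolation=cv2.INTER_CUBIC))
E
```

```text
clock: 12.48
eef_pos: [425.5, 216.3, 387.3]
eef_rot: [-3.142, -0.0, 1.238]
wrist_force: [-0.2, -0.4, 0.8]
finger_gap: 93.8
finger_force: 0.0
```

View pics/o5.png

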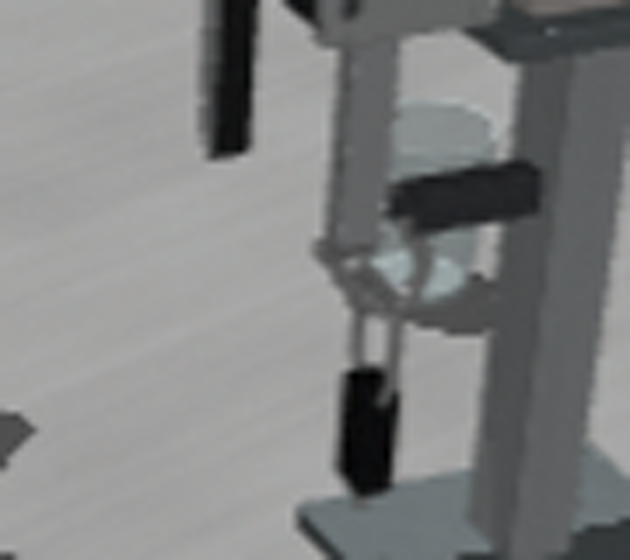

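```bash
python3 -m creep '{"slide":[[-0.3,-1,0.3],[-0.7,-2,1],[-1,-3,1.5],[-1.2,-3.6,1],[0,0,0],[0,0,0],[0,0,0],[0,0,0]],"turn":[0,0,0,0,0,0,0,0],"claw":[1,1,1,1,1,1,1,1]}'
python3 - <<'E'
from h import *
p,d=shot("scene"); c=np.array([368,135])
cv2.imwrite("pics/o6.png",cv2.resize(p[c[1]-35:c[1]+45,c[0]-50:c[0]+40,::-1],None,fx=7,fy=7,interpolation=cv2.INTER_CUBIC))
E
```

```text
clock: 13.52
eef_pos: [393.7, 120.7, 424.9]
eef_rot: [-3.141, 0.0, 1.239]
wrist_force: [0.5, 0.4, -1.0]
finger_gap: 93.8
finger_force: 0.0
```

View pics/o6.png

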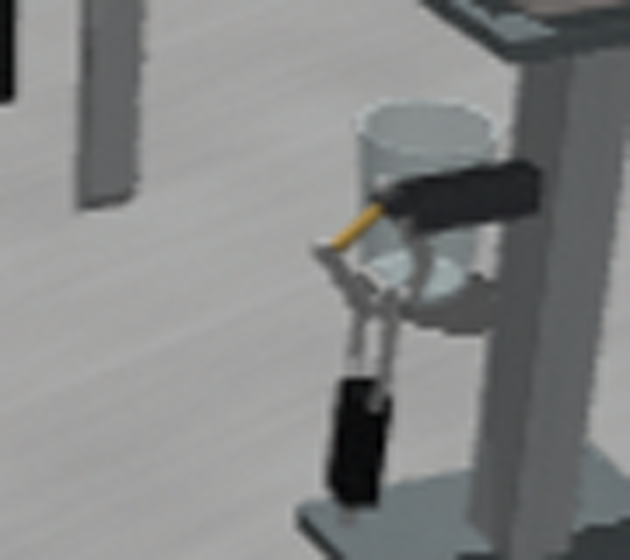

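The gate (335–380, 205–245) is shut and the key hangs below the hook, with its handle at (360, 440). The gripper is clear. I'll let any swing die out, then hand in.

```bash
for i in 1 2 3; do python3 -m creep '{"slide":[[0,0,0],[0,0,0],[0,0,0],[0,0,0],[0,0,0],[0,0,0],[0,0,0],[0,0,0]],"turn":[0,0,0,0,0,0,0,0],"claw":[1,1,1,1,1,1,1,1]}' | head -1; done
python3 -c "
from cell import manip
print(manip.sign_off())"
```

```text
clock: 14.58
clock: 15.58
clock: 16.58
the job is handed in; nothing more can be done
None
```

The key hangs in the snap hook with the gate shut above its bar, and the gripper was well clear when I handed the job in at about 16.6 s; the other tool and the bottle were not touched on any planned path, though I did not photograph them again at the end.

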